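# Open the instrument case

### The job

Open the small instrument case on the bench: undo both wing thumbscrews on its cover (a quarter turn counter-clockwise each) while the cover is still seated, then lift the cover free. Lay it, handle up, flat across the two wooden blocks so that it rests on both and the studs under it hang free in the gap between them; set it down rather than dropping it, and leave the other things on the bench where they are.

Things in the scene. Friction and masses are not known exactly. Their poses are not given: they have to be found in the camera images.
- case: Low aluminium instrument case fixed to the bench, 119 (x) x 195 (y) x 55.5 mm, origin at the centre of its underside, z up. Its top has a recess 5.5 mm deep (ledge 50 mm above the bench) in which the cover sits with 1.5 mm clearance all round, cover axes along the case's: lift it straight up at first.
- cover: Loose grey cover plate, 104 (x) x 180 (y) x 4 mm, about 0.36 kg; origin at the centre of its underside, z up. Black pull handle on its middle. A wing thumbscrew on its long centreline 66 mm either side of the middle; below each a stud reaches 10 mm under the plate and ends in a cross-bar 26 x 6 mm, parallel to the wing, caught under a slotted bracket in the case until undone.
- cover_handle (a point): Middle of the handle's bar, 29 mm above the cover's underside; the bar is 10 mm thick (cover x), 52 mm long (cover y), from 23 to 35 mm above the underside. Pinch it across the cover's x axis.
- screw_left (a joint): Turn of the captive thumbscrew at the cover's +y end: 0 fully done up, grows counter-clockwise seen from above, stop at 1.4 rad = undone. Starts at 0 to 0.3; stiff with friction (0.05 N m), stays where it is left. The cover comes free only above about 1.15.
- screw_left_grip (a point): On the axis of that screw, at half height of its wing, 18 mm above the cover's underside. The wing is 26 mm long, 10 mm thick and stands from 8 to 28 mm above the underside; the point's x axis lies along the wing. At joint value 1.4 the wing lies along the cover's x axis; at 0 it lies 1.4 rad clockwise of that.
- screw_right (a joint): The same for the captive thumbscrew at the cover's -y end.
- screw_right_grip (a point): The same point on the thumbscrew at the cover's -y end; x along its wing.
- block_a: Loose dark, mottled wooden block lying flat, 70 (x) x 115 (y) x 24 mm, 0.25 kg, origin at the centre of its underside. The one nearer to the robot.
- block_b: Loose dark, mottled wooden block lying flat, 66 (x) x 110 (y) x 25 mm, 0.25 kg, origin at the centre of its underside. It lies on block_a's +x side, parallel to it, with a gap of 42 to 50 mm between their long sides; the cover goes over the gap with its long (y) axis along the gap, either way round, studs in the gap.
- solder_reel: Blue reel of solder, 49 mm across, 30 mm high, standing near the back; leave alone.
- black_tape: Roll of black tape, 67 mm across, 18 mm high, lying on the right; leave alone.
- multimeter: Yellow and black multimeter, 138 x 72 x 46 mm, lying on the left; leave alone.
- screwdriver_0: Small screwdriver with red handle, 148 mm long, 20 mm high, lying between the case and the blocks, pointing away from or towards the robot; leave alone.
There are look-alikes about, which are no part of the job. What is shaped like the block_a but white or yellow is not meant.

How it is judged:
By the outcome, as a careful person would: the job done as asked, in the order asked, and still so for the second after the job is handed in, with the robot touching nothing.
It also fails if it takes over 56 s, if anything falls off the work surface, if the arm or the gripper's body presses on something with over 40 N, if the wrist force passes 120 N, or if a joint passes its speed limit or range.

### The arm

A 7-joint arm with a two-finger parallel gripper is mounted at the origin on a cart in front of the work surface, level with it; the furniture and walls round the work are solid. World frame = base frame: x ahead of the robot, y to its left, z up, the work surface at z = 0. Lengths are in mm, angles in rad, forces in N, time in s.
With the tool pointing down it reaches from about 425 to 875 mm from the base axis. Payload 4.7 kg.
Tool frame: the origin (TCP) lies at the very end of the fingers, on their centre line; the grasp point (between the pads) lies 19 mm behind it; z points along the fingers, y is the line along which they close (so a half turn about z gives the same grasp; the last joint's range is limited). The gripper opens to 85 mm and grips with 20 to 120 N. Pads are 22 mm wide; open, the fingers measure 114 mm over their backs; the gripper's body (76 mm by 85 mm) begins 54 mm behind the grasp point. The pads swing forward as they close: fully open they stand 13 mm farther back than shut.
Start: joints at [-1.332, 0.321, -0.07, 1.45, 0.023, 1.371, -0.057], TCP at [144.918, 633.659, 231.349] pointing down, gripper open.
Joint ranges: [-2.86, 2.86], [-0.3, 2.09], [-1.38, 1.24], [0.06, 2.45], [-1.56, 4.7], [0.09, 2.05], [-2.69, 2.69]. Speed limits (rad/s): [2.57, 2.57, 3.14, 3.14, 3.14, 3.14, 3.14].

### API

Orientations are given as a unit quaternion [w, x, y, z].
In Python, from workcell import env gives the robot as it stands.
- The arm moves only by the shell command python3 -m handwheel 'ROWS' [FORCE]. ROWS is a JSON object whose one key "targets" holds a list that holds one entry, the list of rows, each a list of 5 numbers: the finger opening in mm, from 0 to 85.4, then the shift along the tool's x, y, z in units of 30 mm (1.0 is 30 mm), then the turn about the tool's z in units of 5 degrees (1.0 is 5 degrees). In form: {"targets": [[[gripper, x, y, z, turn], ...]]}. A call has 1 to 8 rows; each row is the pose to reach, as a shift and turn from the pose commanded when the call began, along the tool's axes at that moment; what a row does not reach only later rows make up. A row lasts 1/10 s, in which the tool goes at most 50 mm and 8.59 degrees, less where a joint would pass 70% of its speed; a pose out of reach is approached as far as the arm can. A call with a gripper value outside its range is refused whole. The fingers move at their own pace and stop on an object; FORCE is the grip in N (left out, the last holds). Time passes only in rows, so rows that repeat a pose let the fingers close. It gives the time, the measured TCP pose, the force, the opening and the grip force at its end, in the units of the state.
- env.get_obs(): the state, without advancing time (a new reading comes with each control period).
- env.snapshot(name): name is "side" or "top" or "wrist"; returns the picture (480x640x3 uint8, blue, green, red); there is no depth.
- env.camera_model(name): a dict with "fx", "fy", "cx", "cy" (pixels), "xyz" and "attitude" of the camera in the world. Camera axes: x right, y down, z forward; pixel columns grow to the right and rows downward; lengths in mm; the calibration is good to about 2 mm. The wrist camera is an equidistant fisheye: a pixel r from the principal point sees the ray r / f radians off the axis. A picture is of the moment at which its call begins: read the wrist's pose just before it. camera_model takes no time and is no camera call; for the wrist camera it gives the pose at the moment of the call.
- env.close_job(): hands the job in; it is judged then, once.
The state is a dict: "time_s": time; "joints": joint angles; "qd": joint speeds; "tau": joint torques, N m; "tcp_pos": TCP position; "orientation": TCP orientation; "ft_force": force on the tool from outside, world axes, zero at the start; "moment": the same for the moment, N m; "gripper_width": finger opening in mm; "grasp_force": force on a finger pad.
Only numpy, scipy, OpenCV 4.12 (cv2) and the standard library are available. Lean on these libraries where they do the work, as an engineer would, in place of code of your own. Each camera call takes 0.05 s, during which the arm holds its last target. There are 200 camera calls.

## Working session

There is one attempt and no reset: what is moved stays moved. The work goes in short steps, Python scripts to look and compute and a shell command to move; the robot and the scene stay as the last step left them, time stands still between calls to the robot, and variables do not carry over. Pictures are saved under pics/ and viewed, at most 10 in all, crops included, and the job is handed in when it is done.

```bash
mkdir -p pics; ls
python3 - <<'E'
from workcell import env
import cv2
for n in ("top","side"):
    m=env.camera_model(n); print(n,m)
    cv2.imwrite(f"pics/{n}0.png",env.snapshot(n))
print(env.camera_model("wrist"))
print(env.get_obs())
E
```

```text
pics
top {'fx': 473.9770869021089, 'fy': 473.9770869021089, 'cx': 321.51214562389424, 'cy': 234.00601161081005, 'xyz': array([ 464.0232503 ,   18.89168964, 1230.67218033]), 'attitude': array([-0.02012993,  0.71598215, -0.69735286,  0.02575515])}
side {'fx': 567.4986641921281, 'fy': 567.4986641921281, 'cx': 323.95025637814706, 'cy': 234.25100338864385, 'xyz': array([  275.17990631, -1299.93866748,  1046.04163806]), 'attitude': array([-0.44957426,  0.88626417, -0.10163749,  0.04570151])}
{'fx': 371.64829954431775, 'fy': 371.64829954431775, 'cx': 317.60318299357704, 'cy': 235.37841906879498, 'xyz': array([ 67.83970885, 652.71498178, 372.66858357]), 'attitude': array([0.12386899, 0.77219632, 0.61544472, 0.09796488])}
{'time_s': 0.1, 'joints': array([-1.33191346,  0.32175902, -0.07011549,  1.45156689,  0.02261737,
        1.37078689, -0.05691176]), 'qd': array([ 0.00067781, -0.00141252, -0.0008959 , -0.00292574,  0.00203656,
       -0.0015915 ,  0.00109101]), 'tau': array([-8.14198756e-05, -4.94874752e+01, -3.83813968e-01, -3.15211380e+01,
        1.31713314e-02,  7.46887818e-03, -1.31134561e-05]), 'tcp_pos': array([144.8075976 , 633.16875425, 230.31954854]), 'orientation': array([-4.70615126e-05,  1.12130543e-01,  9.93693107e-01, -8.65029345e-04]), 'ft_force': array([-1.16371777,  0.6885789 ,  0.70004406]), 'moment': array([-0.0129471 ,  0.01957657,  0.01444697]), 'grasp_force': 0.0, 'gripper_width': 85.27346641248037}
```

View pics/top0.png

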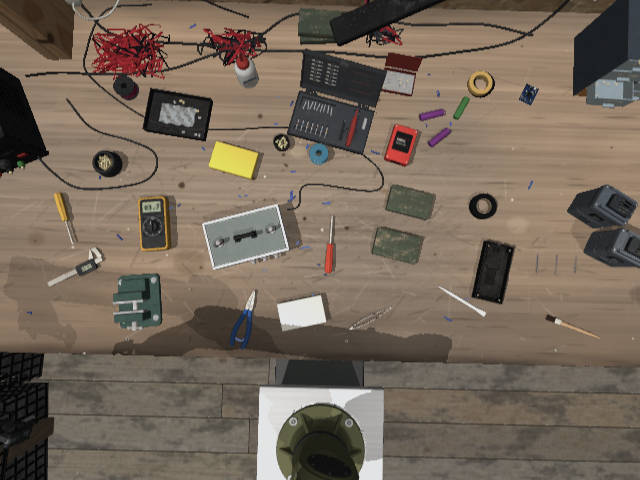

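Top view: case with grey cover at (246,237). Blocks: dark mottled ones at (397,245) and (410,202); look-alikes are white (302,311) and yellow (234,160). The dark, mottled pair fits the description, with a gap between them; the one lower in the image should be block_a, being nearer to the robot. I'll confirm in enlarged crops.

```bash
cat > h.py <<'E'
import numpy as np, cv2
from scipy.spatial.transform import Rotation as R
from workcell import env
def rot(q): return R.from_quat(np.roll(q,-1)).as_matrix()   # wxyz
def ray(m,uv,fish=False):
    d=np.array([(uv[0]-m['cx'])/m['fx'],(uv[1]-m['cy'])/m['fy']])
    if fish:
        r=np.hypot(*d); v=np.array([*(d/r*np.sin(r)),np.cos(r)]) if r>1e-9 else np.array([0,0,1.])
    else: v=np.array([*d,1.])
    return rot(m['attitude'])@v
def at(m,uv,z,fish=False):
    v=ray(m,uv,fish); o=np.array(m['xyz']); return o+v*(z-o[2])/v[2]
def proj(m,P,fish=False):
    p=rot(m['attitude']).T@(np.array(P)-m['xyz'])
    if fish:
        r=np.hypot(p[0],p[1]); t=np.arctan2(r,p[2]); q=p[:2]/r*t
    else: q=p[:2]/p[2]
    return np.array([m['cx']+m['fx']*q[0],m['cy']+m['fy']*q[1]])
E
python3 - <<'E'
from h import *
m=env.camera_model("top")
o=env.get_obs(); print(rot(m['attitude']),proj(m,o['tcp_pos']),proj(m,[0,0,0]))
for uv,z in (((246,237),60),((397,245),24),((410,202),25),((302,311),24)): print(uv,at(m,uv,z))
im=cv2.imread("pics/top0.png")
a=cv2.resize(im[190:282,190:302],None,fx=7,fy=6.5,interpolation=2)
a=cv2.resize(im[196:280,195:301],None,fx=7,fy=7,interpolation=2)
cv2.imwrite("pics/c1.png",a)
cv2.imwrite("pics/c2.png",cv2.resize(im[175:275,350:450],None,fx=6,fy=6,interpolation=2))
E
```

```text
[[ 0.02607131 -0.99754751  0.06495578]
 [-0.99962131 -0.02658754 -0.00709551]
 [ 0.00880512 -0.06474619 -0.99786292]] [ 14.086429   412.69681609] [319.9100941  448.85963059]
(246, 237) [527.84676561 196.88267219  60.        ]
(397, 245) [ 519.60688854 -182.93326593   24.        ]
(410, 202) [ 630.78174213 -214.40504942   25.        ]
(302, 311) [346.60107217  54.46326957  24.        ]
```

View pics/c1.png

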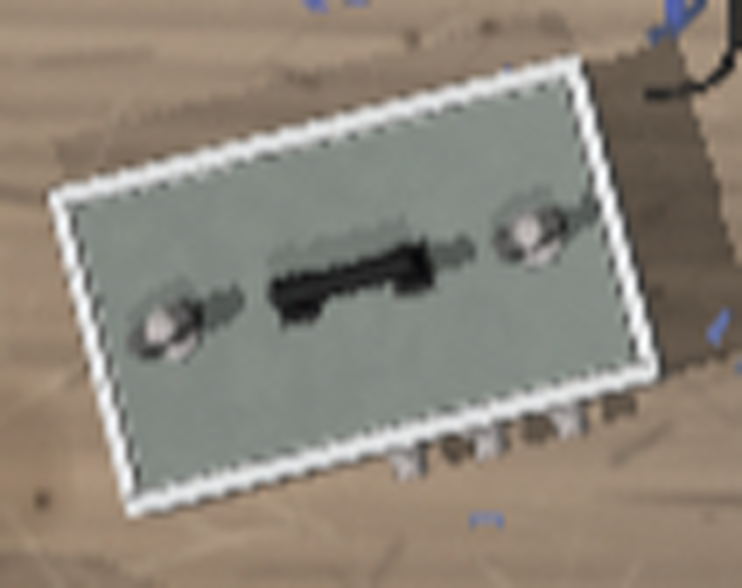

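View pics/c2.png

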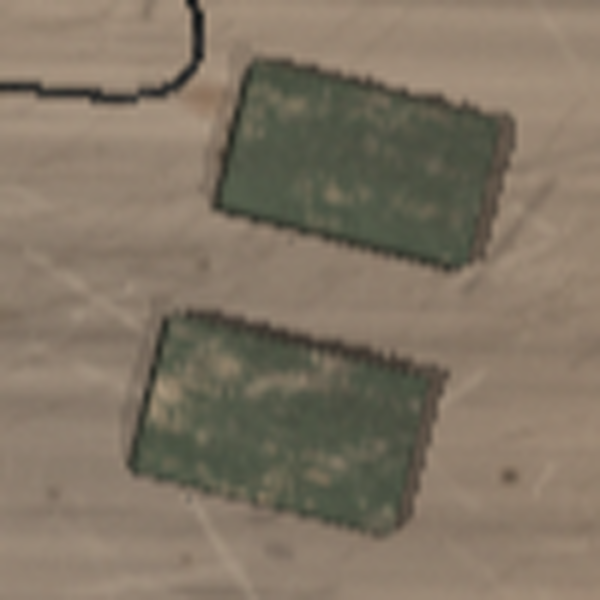

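Crop 1 (7x, origin 195,196): case rim corners near (52,193), (577,60), (655,375), (133,513); screw blobs at (170,328), (530,235). Crop 2 (6x, origin 350,175): block_a top corners (168,315), (440,372), (408,532), (132,470); block_b (255,60), (512,115), (472,268), (215,208); both dark green mottled, so these are the ones meant.

```bash
cat >> h.py <<'E'
def fit(P,L,W):  # P: 4 corners -> centre, yaw (of the x-axis, short side W along x, L along y), sizes
    P=np.array(P)[:,:2]; c=P.mean(0)
    e=[P[(i+1)%4]-P[i] for i in range(4)]
    e.sort(key=np.linalg.norm); l=e[2:]; v=l[0]-l[1]; s=e[0]-e[1]
    y=np.degrees(np.arctan2(v[1],v[0]))-90
    return c,(y+90)%180-90,np.linalg.norm(v)/2,np.linalg.norm(s)/2
E
python3 - <<'E'
from h import *
m=env.camera_model("top")
g=lambda pts,s,ox,oy,z:[at(m,((u+.5)/s-.5+ox,(v+.5)/s-.5+oy),z) for u,v in pts]
print("case",fit(g([(52,193),(577,60),(655,375),(133,513)],7,195,196,55.5),195,119))
print("a",fit(g([(168,315),(440,372),(406,532),(132,470)],6,350,175,24),115,70))
print("b",fit(g([(255,60),(512,115),(472,268),(215,208)],6,350,175,25),110,66))
o=env.get_obs(); print(rot(o['orientation']),o['tcp_pos'])
c=env.camera_model("wrist"); print("cam in tool",rot(o['orientation']).T@(c['xyz']-o['tcp_pos']), rot(o['orientation']).T@rot(c['attitude']))
E
```

```text
case (array([529.9438718 , 199.52536165]), np.float64(16.1145729026954), np.float64(190.92734232040985), np.float64(116.43611304423275))
a (array([ 519.8009751 , -183.78081326]), np.float64(-10.796334174487612), np.float64(118.70008056842612), np.float64(68.80316725416618))
b (array([ 631.60751819, -214.82279726]), np.float64(-11.1439915917922), np.float64(112.46939828542331), np.float64(67.20659388646985))
[[-9.74853478e-01  2.22846615e-01 -2.87521823e-04]
 [ 2.22846778e-01  9.74851986e-01 -1.70859333e-03]
 [-1.00463020e-04 -1.72970146e-03 -9.99998499e-01]] [144.8075976  633.16875425 230.31954854]
cam in tool [  79.37392706    1.65642393 -142.36008797] [[-4.25333254e-04 -9.50150760e-01 -3.11790558e-01]
 [ 9.99999754e-01 -5.77756007e-04  3.96491029e-04]
 [-5.56865121e-04 -3.11790312e-01  9.50150773e-01]]
```

```bash
python3 -m handwheel '{"targets": [[[40,-1,-0.7,0,0.6],[40,-2,-1.4,0,1.2],[40,-3.2,-2.3,0,2],[40,-4.4,-3.2,0,3],[40,-5.6,-4,0,4],[40,-6.8,-4.9,0,5],[40,-8,-5.7,0,6],[40,-9.2,-6.5,0,7]]]}'
python3 - <<'E'
from h import *
o=env.get_obs(); Rt=rot(o['orientation']); d=np.array([530,200,230])-o['tcp_pos']
print(o['time_s'],o['tcp_pos'],np.degrees(np.arctan2(Rt[1,0],Rt[0,0])),Rt.T@d/30)
E
```

```text
time_s: 0.9
tcp_pos: [371.3, 380.3, 231.1]
orientation: [-0.0, 0.407, 0.913, -0.0]
ft_force: [-0.2, 1.0, -0.4]
gripper_width: 40.2
grasp_force: 0.0
0.9 [371.30607927 380.33823835 231.07381615] 131.91742310703802 [-8.00693943 -0.07969382  0.03506544]
```

```bash
python3 -m handwheel '{"targets": [[[40,-1.4,0,0,0.6],[40,-2.8,0,0,1.2],[40,-4.2,0,0,1.8],[40,-5.6,0,0,2.4],[40,-7,0,0,2.4],[40,-8,0,0,2.4],[40,-8,0,0,2.4],[40,-8,0,0,2.4]]]}'
python3 - <<'E'
from h import *
m=env.camera_model("wrist"); im=env.snapshot("wrist"); cv2.imwrite("pics/w1.png",im)
import json; json.dump({k:np.array(v).tolist() for k,v in m.items()},open("w1.json","w"))
o=env.get_obs(); Rt=rot(o['orientation']); print(o['joints'],o['tcp_pos'],np.degrees(np.arctan2(Rt[1,0],Rt[0,0])))
E
```

```text
time_s: 1.7
tcp_pos: [531.4, 203.5, 230.8]
orientation: [-0.0, 0.5, 0.866, -0.0]
ft_force: [0.2, 1.0, 0.0]
gripper_width: 39.9
grasp_force: 0.0
[-0.76812078  0.15070198  0.39446455  1.67163377 -0.06015145  1.33207446
  0.16297053] [530.79747591 204.7581599  230.86003288] 120.15807421261023
```

View pics/w1.png

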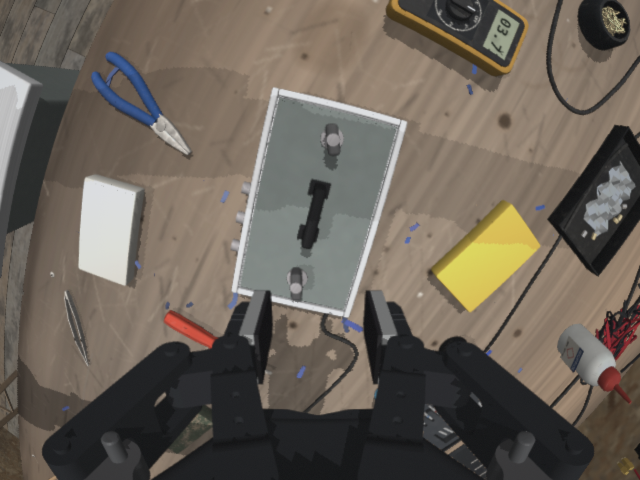

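Wrist view: case rim corners about (276,89), (406,122), (350,316), (234,292); left screw (+y) near (333,138), right near (296,281), handle (313,215). Enlarging the screws and corners.

Run:
```python
import cv2, numpy as np
im=cv2.imread("pics/w1.png")
f=lambda x,y,w,h,s:cv2.resize(im[y:y+h,x:x+w],None,fx=s,fy=s,interpolation=2)
t=np.hstack([f(305,110,50,50,7),f(270,256,50,50,7)])
b=np.hstack([f(266,80,25,35,7),f(393,110,25,35,7),f(338,298,25,35,7),f(224,274,25,35,7)])
cv2.imwrite("pics/w1c.png",np.vstack([t,b]))
```

```text
(no output)
```

View pics/w1c.png

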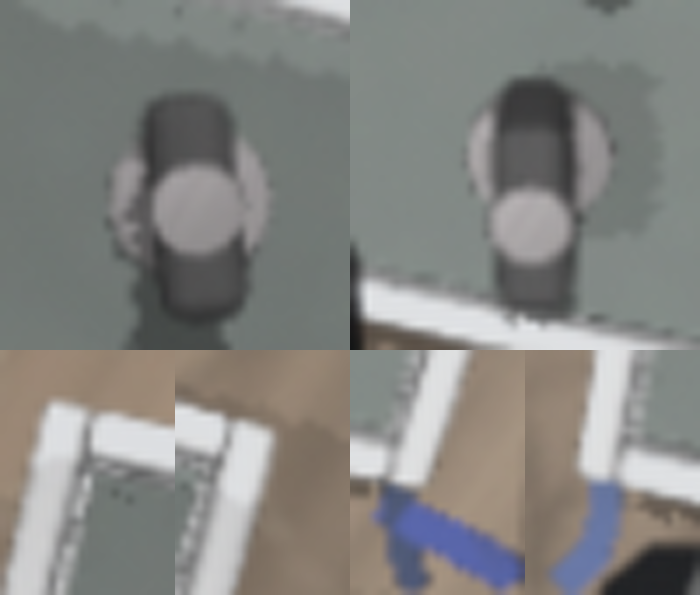

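Run:
```python
from h import *
import json
m=json.load(open("w1.json")); m={k:np.array(v) for k,v in m.items()}
q=lambda u,v,ox,oy:((u+.5)/7-.5+ox,(v+.5)/7-.5+oy)
C=[at(m,q(*a),55.5,True) for a in ((50,52,266,80),(98,82,393,110),(72,137,338,298),(55,125,224,274))]
c,yaw,l,s=fit(C,195,119); print("case",c,yaw,l,s)
for n,a,b,cap,o in (("L",(190,95),(203,318),(198,209),(305,110)),("R",(185,125),(186,318),(181,225),(270,256))):
    A=at(m,q(*a,*o),78,True);B=at(m,q(*b,*o),78,True);K=at(m,q(*cap,*o),78,True);w=A-B
    wy=np.degrees(np.arctan2(w[1],w[0]))
    print(n,"cap",K[:2],"mid",((A+B)/2)[:2],"len",np.linalg.norm(w),"wing yaw",wy,"joint",1.4+np.radians((wy-yaw+90)%180-90))
y=np.radians(yaw); ey=np.array([-np.sin(y),np.cos(y)]); print("pred",c+66*ey,c-66*ey)
```

```text
case [529.60455572 202.10356748] 16.191609788688737 193.69145886410703 117.17263633625429
L cap [511.32971412 265.37959647] mid [511.06647335 265.51863312] len 25.455045951653503 wing yaw 123.62492587423594 joint 0.13347243843879153
R cap [548.00846858 138.66203148] mid [548.37488654 139.16142446] len 27.20666865902874 wing yaw 118.94631471092202 joint 0.051815269218401516
pred [511.20042399 265.48564646] [548.00868744 138.7214885 ]
```

```bash
cat >> h.py <<'E'
def go(x,y,z,yaw):
    o=env.get_obs(); Rt=rot(o['orientation']); d=Rt.T@(np.array([x,y,z])-o['tcp_pos'])
    cy=np.degrees(np.arctan2(Rt[1,0],Rt[0,0])); t=-((yaw-cy+90)%180-90)/5
    print("t",o['time_s'],"tcp",o['tcp_pos'].round(1),"yaw",cy.round(2),"units",(d/30).round(3),"turn",round(t,2),"j7",o['joints'][6].round(2),"F",o['ft_force'].round(1),"w",round(o['gripper_width'],1),"g",round(o['grasp_force'],1))
E
python3 -c "
from h import *
go(511.2,265.4,58,123.6)"
```

```text
t 1.75 tcp [530.8 204.8 230.9] yaw 120.16 units [2.071 0.456 5.763] turn -0.69 j7 0.16 F [-0.2  1.5 -0.4] w 39.9 g 0.0
```

```bash
python3 -m handwheel '{"targets": [[[40,0.7,0.15,1.2,-0.35],[40,1.4,0.3,2.4,-0.7],[40,2.07,0.46,3.4,-0.7],[40,2.07,0.46,4.2,-0.7],[40,2.07,0.46,4.6,-0.7],[40,2.07,0.46,4.6,-0.7],[40,2.07,0.46,4.6,-0.7]]]}'; python3 -c "
from h import *
go(511.2,265.4,58,123.6)"
```

```text
time_s: 2.45
tcp_pos: [512.8, 264.9, 94.3]
orientation: [0.0, 0.472, 0.881, 0.001]
ft_force: [0.8, -0.9, 0.3]
gripper_width: 40.1
grasp_force: 0.0
t 2.45 tcp [512.8 264.9  94.3] yaw 123.62 units [ 0.043 -0.036  1.211] turn 0.0 j7 0.15 F [ 0.8 -0.9  0.3] w 40.1 g 0.0
```

```bash
python3 -m handwheel '{"targets": [[[40,0.04,-0.03,0.5,0],[40,0.04,-0.03,0.9,0],[40,0.04,-0.03,1.15,0],[40,0.04,-0.03,1.2,0],[10,0.04,-0.03,1.2,0],[5,0.04,-0.03,1.2,0],[5,0.04,-0.03,1.2,0],[5,0.04,-0.03,1.2,0]]]}' 30; python3 -c "
from h import *
go(511.2,265.4,58,123.6)"
```

```text
time_s: 3.25
tcp_pos: [511.1, 265.2, 58.4]
orientation: [0.0, 0.472, 0.881, 0.0]
ft_force: [-2.8, -1.7, 5.0]
gripper_width: 10.0
grasp_force: 36.8
t 3.25 tcp [511.1 265.2  58.4] yaw 123.62 units [0.004 0.007 0.013] turn 0.0 j7 0.16 F [-2.8 -1.7  5. ] w 10.0 g 36.8
```

```bash
python3 -m handwheel '{"targets": [[[5,0,0,0,-1.5],[5,0,0,0,-3],[5,0,0,0,-4.5],[5,0,0,0,-6],[5,0,0,0,-7.5],[5,0,0,0,-9],[5,0,0,0,-10.5],[5,0,0,0,-12]]]}'
python3 -m handwheel '{"targets": [[[5,0,0,0,-1],[5,0,0,0,-2],[5,0,0,0,-2],[5,0,0,0,-2]]]}';  python3 -c "
from h import *
o=env.get_obs();print(o['moment'])
go(511.2,265.4,58,193.6)"
```

```text
time_s: 4.05
tcp_pos: [510.6, 264.3, 58.4]
orientation: [-0.001, -0.034, 0.999, -0.0]
ft_force: [-4.8, -3.4, 7.3]
gripper_width: 9.7
grasp_force: 35.5
time_s: 4.45
tcp_pos: [510.6, 264.1, 58.4]
orientation: [-0.001, -0.118, 0.993, -0.0]
ft_force: [-4.1, -3.2, 6.7]
gripper_width: 9.5
grasp_force: 37.0
[-0.68876958  0.92858894  0.04460438]
t 4.45 tcp [510.6 264.1  58.4] yaw -166.41 units [-0.03   0.036  0.013] turn -0.0 j7 1.33 F [-4.1 -3.2  6.7] w 9.5 g 37.0
```

```bash
python3 -m handwheel '{"targets": [[[28,0,0,0,-2],[28,0,0,0,0],[28,0,0,-0.5,0],[28,0,0,-1.5,0],[28,0,0,-2,0],[28,0,0,-2,0]]]}' 
python3 -c "
from h import *
go(548.1,138.8,58,119)"
```

```text
time_s: 5.05
tcp_pos: [513.1, 266.4, 121.0]
orientation: [0.003, -0.119, 0.993, 0.001]
ft_force: [0.8, -0.5, -0.4]
gripper_width: 28.3
grasp_force: 0.0
t 5.05 tcp [513.1 266.4 121. ] yaw -166.3 units [-0.114 -4.412  2.091] turn 14.94 j7 1.32 F [ 0.8 -0.5 -0.4] w 28.3 g 0.0
```

```bash
python3 -m handwheel '{"targets": [[[38,0,-0.8,0,1.6],[38,-0.05,-1.8,0,3.2],[38,-0.1,-2.8,0,4.8],[38,-0.1,-3.8,0,6.4],[38,-0.1,-4.4,0,8],[38,-0.1,-4.4,0,9.6],[38,-0.1,-4.4,0,11.2],[38,-0.1,-4.4,0,12.8]]]}'
python3 -m handwheel '{"targets": [[[38,0,0,0.4,1.2],[38,0,0,0.8,2.1],[38,0,0,0.9,2.1],[38,0,0,0.9,2.1]]]}'
python3 -c "
from h import *
go(548.1,138.8,58,119)"
```

```text
time_s: 5.85
tcp_pos: [544.3, 137.1, 116.4]
orientation: [-0.0, 0.428, 0.904, -0.0]
ft_force: [-0.2, 0.5, -0.2]
gripper_width: 38.1
grasp_force: 0.0
time_s: 6.25
tcp_pos: [544.0, 137.4, 89.3]
orientation: [-0.001, 0.506, 0.863, -0.001]
ft_force: [-0.2, 0.1, 0.8]
gripper_width: 38.3
grasp_force: 0.0
t 6.25 tcp [544.  137.4  89.3] yaw 119.26 units [-0.025  0.143  1.043] turn 0.05 j7 0.3 F [-0.2  0.1  0.8] w 38.3 g 0.0
```

```bash
python3 -m handwheel '{"targets": [[[38,-0.02,0.14,0.4,0],[38,-0.02,0.14,0.8,0],[38,-0.02,0.14,1,0],[38,-0.02,0.14,1.03,0],[10,-0.02,0.14,1.03,0],[5,-0.02,0.14,1.03,0],[5,-0.02,0.14,1.03,0],[5,-0.02,0.14,1.03,0]]]}' 30; python3 -c "
from h import *
go(548.1,138.8,58,119)"
```

```text
time_s: 7.05
tcp_pos: [548.1, 138.6, 59.7]
orientation: [-0.001, 0.507, 0.862, -0.001]
ft_force: [-4.1, -2.3, 4.5]
gripper_width: 9.9
grasp_force: 29.6
t 7.05 tcp [548.1 138.6  59.7] yaw 119.11 units [0.006 0.004 0.056] turn 0.02 j7 0.32 F [-4.1 -2.3  4.5] w 9.9 g 29.6
```

```bash
python3 -m handwheel '{"targets": [[[5,0,0,0,-1.6],[5,0,0,0,-3.2],[5,0,0,0,-4.8],[5,0,0,0,-6.4],[5,0,0,0,-8],[5,0,0,0,-9.6],[5,0,0,0,-11.2],[5,0,0,0,-12.8]]]}'
python3 -m handwheel '{"targets": [[[5,0,0,0,-1],[5,0,0,0,-2.1],[5,0,0,0,-2.1],[5,0,0,0,-2.1]]]}'
python3 -m handwheel '{"targets": [[[28,0,0,0,0],[28,0,0,0,0],[28,0,0,-0.5,0],[28,0,0,-1.5,0],[28,0,0,-2.5,0],[28,0,0,-4,0],[40,0,0,-5,0],[40,0,0,-5,0]]]}'
python3 -c "
from h import *
go(529.6,202.1,60,196.2)
m=env.camera_model('wrist'); im=env.snapshot('wrist'); cv2.imwrite('pics/w2.png',im)
for s in (1,-1):
  y=np.radians(16.2); print(proj(m,[529.6-66*s*np.sin(y),202.1+66*s*np.cos(y),78],True))"
```

```text
time_s: 7.85
tcp_pos: [547.7, 137.9, 59.7]
orientation: [-0.001, -0.03, 1.0, -0.001]
ft_force: [-5.9, -3.1, 6.3]
gripper_width: 10.0
grasp_force: 29.2
time_s: 8.25
tcp_pos: [547.7, 137.7, 59.7]
orientation: [-0.001, -0.118, 0.993, -0.001]
ft_force: [-5.5, -3.6, 5.2]
gripper_width: 9.7
grasp_force: 30.6
time_s: 9.05
tcp_pos: [552.3, 140.3, 216.4]
orientation: [0.006, -0.119, 0.993, 0.001]
ft_force: [0.0, -0.7, -0.3]
gripper_width: 40.0
grasp_force: 0.0
t 9.05 tcp [552.3 140.3 216.4] yaw -166.37 units [0.312 2.175 5.215] turn -0.51 j7 1.54 F [ 0.  -0.7 -0.3] w 40.0 g 0.0
[474.95337494 205.85140638]
[315.06691541 211.4326672 ]
```

View pics/w2.png

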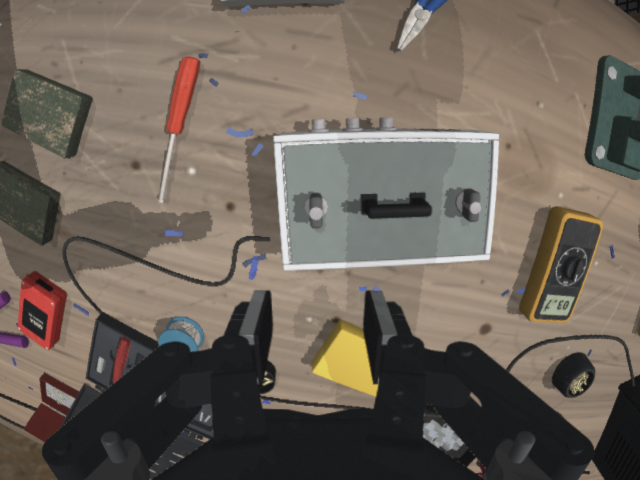

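Wrist view: both wings — (316,207) and (470,204) — now lie across the cover's long axis, so both look undone; handle at (397,208), cover still seated. Going for the handle.

```bash
python3 -m handwheel '{"targets": [[[45,0.3,0.5,0.5,1.6],[45,0.3,1,1,3.2],[45,0.3,1.6,1.5,4.8],[45,0.3,2.15,2,6.4],[45,0.3,2.15,2.5,8],[45,0.3,2.15,2.8,9.6],[45,0.3,2.15,3,11.2],[45,0.3,2.15,3,12.8]]]}'
python3 -m handwheel '{"targets": [[[45,0,0,0,1.6],[45,0,0,0,3.2],[45,0,0,0.5,4.7],[45,0,0,0.8,4.7],[45,0,0,0.8,4.7],[45,0,0,0.8,4.7]]]}'
python3 -c "
from h import *
go(529.6,202.1,60,106.2)"
```

```text
time_s: 9.9
tcp_pos: [523.5, 199.3, 117.4]
orientation: [-0.001, 0.428, 0.904, -0.001]
ft_force: [0.2, 0.2, -1.0]
gripper_width: 45.0
grasp_force: 0.0
time_s: 10.5
tcp_pos: [524.6, 199.6, 95.1]
orientation: [-0.0, 0.6, 0.8, -0.0]
ft_force: [-0.4, 0.1, 0.7]
gripper_width: 45.2
grasp_force: 0.0
t 10.5 tcp [524.6 199.6  95.1] yaw 106.25 units [0.034 0.186 1.169] turn 0.01 j7 -0.07 F [-0.4  0.1  0.7] w 45.2 g 0.0
```

```bash
python3 -m handwheel '{"targets": [[[45,0.03,0.18,0.5,0],[45,0.03,0.18,0.9,0],[45,0.03,0.18,1.13,0],[45,0.03,0.18,1.17,0],[10,0.03,0.18,1.17,0],[5,0.03,0.18,1.17,0],[5,0.03,0.18,1.17,0],[5,0.03,0.18,1.17,0]]]}' 60; python3 -c "
from h import *
go(529.6,202.1,60,106.2)"
```

```text
time_s: 11.3
tcp_pos: [529.8, 202.1, 61.0]
orientation: [-0.0, 0.601, 0.799, 0.0]
ft_force: [-2.2, -1.0, 3.9]
gripper_width: 9.2
grasp_force: 59.2
t 11.3 tcp [529.8 202.1  61. ] yaw 106.13 units [ 0.002 -0.006  0.032] turn -0.01 j7 -0.06 F [-2.2 -1.   3.9] w 9.2 g 59.2
```

```bash
python3 -m handwheel '{"targets": [[[5,0,0,-0.1,0],[5,0,0,-0.2,0],[5,0,0,-0.3,0],[5,0,0,-0.4,0]]]}' 70; python3 -c "
from h import *
go(529.6,202.1,60,106.2)"
```

```text
time_s: 11.7
tcp_pos: [529.7, 202.0, 72.4]
orientation: [-0.0, 0.601, 0.799, -0.0]
ft_force: [0.8, 0.8, -2.9]
gripper_width: 8.6
grasp_force: 68.1
t 11.7 tcp [529.7 202.   72.4] yaw 106.12 units [ 0.005 -0.002  0.412] turn -0.02 j7 -0.06 F [ 0.8  0.8 -2.9] w 8.6 g 68.1
```

Cover free (3 N on the wrist). Lifting on.

```bash
python3 -m handwheel '{"targets": [[[5,0,0,-0.6,0],[5,0,0,-1.4,0],[5,0,0,-2.2,0],[5,0,0,-3,0],[5,0,0,-3.6,0],[5,0,0,-4,0],[5,0,0,-4,0],[5,0,0,-4,0]]]}'; python3 -c "
from h import *
go(576.5,-198,190,79)"
```

```text
time_s: 12.5
tcp_pos: [529.4, 201.9, 191.6]
orientation: [-0.0, 0.601, 0.799, -0.0]
ft_force: [0.1, 0.6, -4.4]
gripper_width: 8.5
grasp_force: 68.5
t 12.5 tcp [529.4 201.9 191.6] yaw 106.12 units [-13.242  -2.194   0.057] turn 5.42 j7 -0.09 F [ 0.1  0.6 -4.4] w 8.5 g 68.5
```

```bash
python3 -m handwheel '{"targets": [[[5,-0.4,-0.07,0,0.2],[5,-1.1,-0.18,0,0.5],[5,-2,-0.33,0,0.9],[5,-3,-0.5,0,1.3],[5,-4,-0.66,0,1.7],[5,-5,-0.83,0,2.1],[5,-6,-1,0,2.5],[5,-7,-1.16,0,2.9]]]}'
python3 -m handwheel '{"targets": [[[5,-0.9,-0.2,0,0.4],[5,-1.8,-0.4,0,0.8],[5,-2.7,-0.6,0,1.2],[5,-3.6,-0.75,0,1.6],[5,-4.4,-0.9,0,2],[5,-4.4,-0.9,0,2.4],[5,-4.4,-0.9,0,2.5],[5,-4.4,-0.9,0,2.5]]]}'
python3 -c "
from h import *
go(576.5,-198,190,79)"
```

```text
time_s: 13.3
tcp_pos: [554.0, -14.2, 192.2]
orientation: [0.0, 0.699, 0.715, -0.0]
ft_force: [0.8, 0.3, -3.3]
gripper_width: 8.6
grasp_force: 68.5
time_s: 14.1
tcp_pos: [531.6, -141.8, 192.2]
orientation: [-0.0, 0.771, 0.637, 0.0]
ft_force: [0.4, -1.0, -3.8]
gripper_width: 8.7
grasp_force: 68.5
t 14.1 tcp [ 531.6 -141.8  192.2] yaw 79.16 units [-1.559  1.824  0.073] turn 0.03 j7 0.09 F [ 0.4 -1.  -3.8] w 8.7 g 68.5
```

```bash
python3 -m handwheel '{"targets": [[[5,-0.4,0.5,0,0],[5,-0.9,1.1,0,0],[5,-1.4,1.6,0,0],[5,-1.55,1.82,0,0],[5,-1.55,1.82,0,0],[5,-1.55,1.82,0,0]]]}'
python3 -c "
from h import *
go(576.5,-198,190,79)
a=env.snapshot('wrist'); b=env.snapshot('side'); m=env.camera_model('side')
u,v=proj(m,[576,-198,60]).astype(int); print(u,v)
x0,y0=u-60,v-60
b=cv2.resize(b[y0:y0+120,x0:x0+120],(480,480),interpolation=2); print(x0,y0)
a=a[:,:]; a=cv2.resize(a,(320,240)); c=np.zeros((480,800,3),np.uint8); c[:, :480]=b; c[:240,480:]=a
cv2.imwrite('pics/s1.png',c)"
```

```text
time_s: 14.7
tcp_pos: [576.0, -196.7, 191.9]
orientation: [-0.001, 0.771, 0.637, -0.0]
ft_force: [-1.4, -0.2, -4.2]
gripper_width: 8.9
grasp_force: 68.7
t 14.7 tcp [ 576.  -196.7  191.9] yaw 79.2 units [-0.04   0.024  0.064] turn 0.04 j7 0.23 F [-1.4 -0.2 -4.2] w 8.9 g 68.7
346 279
286 219
```

View pics/s1.png

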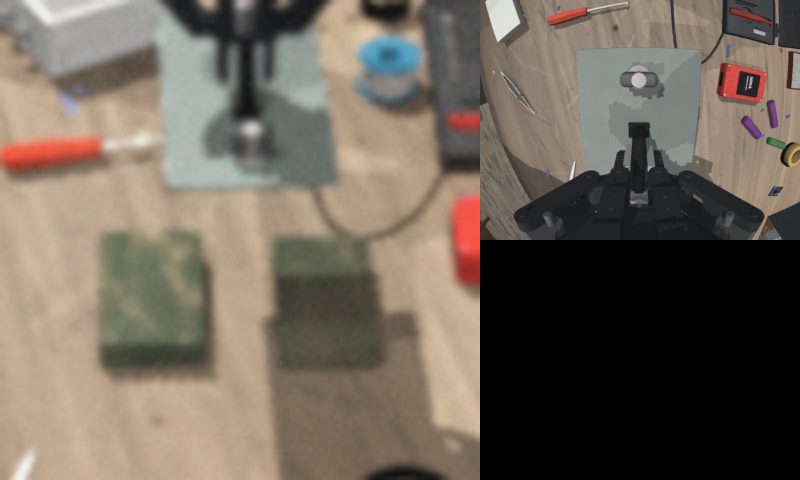

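Side crop (4x, origin 286,219): cover hangs level above; block_a's inner top edge runs (200,232)–(204,345), block_b's (273,243)–(279,345). Wrist inset: cover held straight, wing across it.

Run:
```python
from h import *
m=env.camera_model('side')
q=lambda u,v,z:at(m,((u+.5)/4-.5+286,(v+.5)/4-.5+219),z)[:2]
y=np.radians(-11); ex=np.array([np.cos(y),np.sin(y)]); ey=np.array([-ex[1],ex[0]]); t=np.array([576.5,-198])
for n,u,v,z in (("a back in",200,232,24),("a front in",204,345,24),("a front out",102,347,24),("a back out",100,235,24),("b back in",273,243,25),("b front in",279,345,25),("b back out",372,243,25),("b fr out",380,345,25)):
    P=q(u,v,z); print(n,P.round(1),"rel",((P-t)@ex).round(1),((P-t)@ey).round(1))
# cover held: front corners of the plate (underside z=192-11=181)
for u,v in ((168,187),(338,182)): P=q(u,v,181); print(P,((P-t)@ex).round(1),((P-t)@ey).round(1))
```

```text
a back in [ 560.6 -139.8] rel -26.7 54.1
a front in [ 536.3 -249.9] rel -29.5 -58.6
a front out [ 471.4 -236.4] rel -95.9 -57.7
a back out [ 492.8 -126.8] rel -95.8 53.9
b back in [ 606.2 -163.8] rel 22.6 39.2
b front in [ 583.5 -262.3] rel 19.1 -61.8
b back out [ 672.1 -179.6] rel 90.3 36.3
b fr out [ 647.2 -277.5] rel 84.6 -64.5
[ 507.92121786 -273.34942985] -52.9 -87.1
[ 608.21124888 -292.58544189] 49.2 -86.8
```

```bash
python3 -m handwheel '{"targets": [[[5,-0.1,-0.02,0.6,0.1],[5,-0.2,-0.05,1.5,0.2],[5,-0.2,-0.05,2.5,0.2],[5,-0.2,-0.05,3.4,0.2],[5,-0.2,-0.05,4.2,0.2],[5,-0.2,-0.05,4.7,0.2],[5,-0.2,-0.05,4.85,0.2],[5,-0.2,-0.05,4.85,0.2]]]}'
python3 -m handwheel '{"targets": [[[5,0,0,0,0],[5,0,0,0,0]]]}'
python3 -c "
from h import *
go(574.5,-200,37,78)"
```

```text
time_s: 15.6
tcp_pos: [573.7, -203.3, 46.9]
orientation: [-0.0, 0.776, 0.63, 0.0]
ft_force: [-0.7, -0.7, -2.9]
gripper_width: 8.6
grasp_force: 68.6
time_s: 15.8
tcp_pos: [574.7, -204.0, 48.3]
orientation: [0.001, 0.776, 0.63, 0.001]
ft_force: [-0.1, 0.2, -2.6]
gripper_width: 8.4
grasp_force: 68.6
t 15.8 tcp [ 574.7 -204.    48.3] yaw 78.13 units [ 0.128 -0.035  0.375] turn 0.03 j7 0.29 F [-0.1  0.2 -2.6] w 8.4 g 68.6
```

```bash
python3 -c "
from h import *
b=env.snapshot('side'); cv2.imwrite('pics/s2.png',cv2.resize(b[255:325,296:396],(800,560),interpolation=2))"
```

```text
(no output)
```

View pics/s2.png

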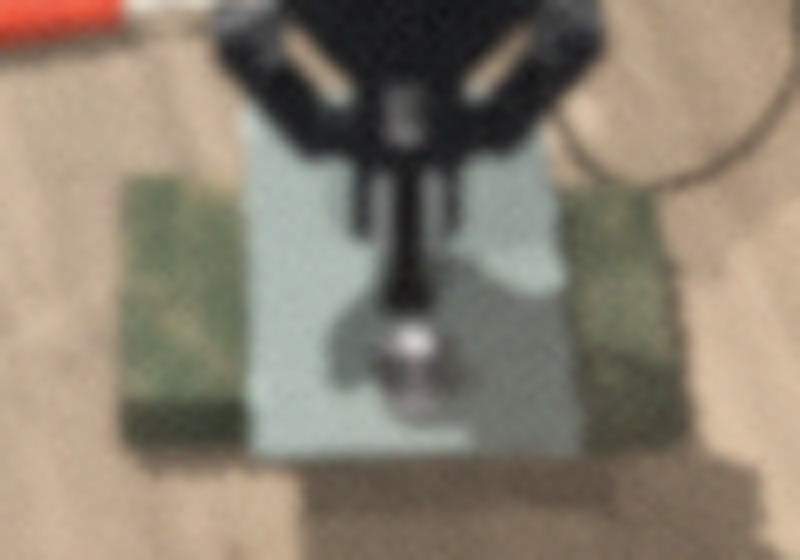

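Side view: cover (x 248–580) sits centred over both blocks (122–688) with similar overlap each side. Lowering gently.

```bash
python3 -m handwheel '{"targets": [[[5,0,0,0.1,0],[5,0,0,0.18,0],[5,0,0,0.24,0],[5,0,0,0.29,0],[5,0,0,0.33,0],[5,0,0,0.35,0],[5,0,0,0.36,0],[5,0,0,0.36,0]]]}'
```

```text
time_s: 16.65
tcp_pos: [573.7, -203.7, 36.1]
orientation: [0.0, 0.776, 0.63, 0.0]
ft_force: [0.4, 0.7, -4.0]
gripper_width: 8.3
grasp_force: 68.7
```

```bash
python3 -m handwheel '{"targets": [[[5,0,0,0.02,0],[5,0,0,0.04,0],[5,0,0,0.04,0]]]}'; python3 -m handwheel '{"targets": [[[5,0,0,0.02,0],[5,0,0,0.04,0],[5,0,0,0.04,0]]]}'
```

```text
time_s: 16.95
tcp_pos: [573.6, -203.7, 35.8]
orientation: [-0.0, 0.777, 0.63, 0.0]
ft_force: [-3.6, 2.2, 5.0]
gripper_width: 8.7
grasp_force: 69.8
time_s: 17.25
tcp_pos: [573.5, -203.6, 35.6]
orientation: [-0.001, 0.777, 0.63, 0.0]
ft_force: [-6.6, 2.7, 11.9]
gripper_width: 8.6
grasp_force: 70.7
```

```bash
python3 -m handwheel '{"targets": [[[5,0,0,-0.03,0],[5,0,0,-0.03,0],[5,0,0,-0.03,0]]]}' 20; python3 -m handwheel '{"targets": [[[12,0,0,-0.03,0],[20,0,0,-0.03,0],[40,0,0,-0.03,0],[40,0,0,-0.03,0],[40,0,0,-0.5,0],[40,0,0,-1.5,0],[40,0,0,-3,0],[40,0,0,-4.5,0]]]}'
python3 -m handwheel '{"targets": [[[40,1.3,0,-0.5,0],[40,2.6,0,-0.5,0],[40,3.9,0,-0.5,0],[40,5.2,0,-0.5,0],[40,6.5,0,-0.5,0],[40,7.5,0,-0.5,0],[40,7.5,0,-0.5,0],[40,7.5,0,-0.5,0]]]}'
python3 -c "
from h import *
b=env.snapshot('side'); c=env.snapshot('top'); cv2.imwrite('pics/f.png',np.hstack([cv2.resize(b[245:335,286:406],(400,300),interpolation=2),cv2.resize(c[160:280,310:470],(400,300),interpolation=2)]))
go(0,0,0,0)"
```

```text
time_s: 17.55
tcp_pos: [573.6, -203.7, 35.7]
orientation: [-0.0, 0.777, 0.63, 0.0]
ft_force: [-5.3, 2.5, 7.9]
gripper_width: 8.3
grasp_force: 70.3
time_s: 18.35
tcp_pos: [573.2, -203.8, 171.5]
orientation: [-0.0, 0.777, 0.63, -0.0]
ft_force: [0.7, 0.3, 0.2]
gripper_width: 40.0
grasp_force: 0.0
time_s: 19.15
tcp_pos: [620.2, 17.0, 185.2]
orientation: [0.0, 0.776, 0.631, 0.0]
ft_force: [-0.4, -0.7, 0.7]
gripper_width: 40.2
grasp_force: 0.0
t 19.25 tcp [619.9  14.5 185.2] yaw 77.99 units [ -4.768 -20.116   6.16 ] turn 15.6 j7 -0.16 F [ 0.2 -0.6 -1.4] w 39.5 g 0.0
```

View pics/f.png

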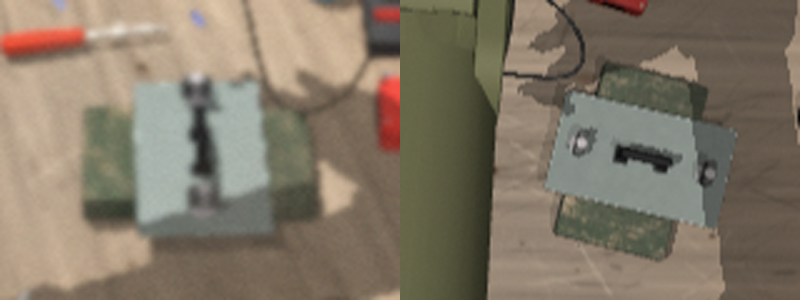

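The final pictures show the cover lying flat across both blocks with its handle up (side crop 135–273, top crop 548–735). Both blocks show equally on either side, and the arm is clear.

```bash
python3 -c "
from workcell import env
print(env.close_job())"
```

```text
the job is handed in; nothing more can be done
None
```

I undid both thumbscrews with the cover seated, lifted it free and set it down handle up across the two blocks, studs over the gap. I then handed the job in at about 19 s with the arm clear; no verdict came back, and I judged the stud position from the side and top pictures.

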